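Power up the guitar test bench

ROBOT

A 6-joint arm with a two-finger parallel gripper is mounted at the origin on the work surface. World frame = base frame: x ahead of the robot, y to its left, z up, the work surface at z = 0. Lengths are in mm, angles in rad, forces in N, time in s.
With the tool pointing down it reaches from about 325 to 875 mm from the base axis. Payload 4.4 kg.
Tool frame: the origin (TCP) lies midway between the tips of the shut fingers; the grasp point (between the pads) lies 19 mm behind it; z points along the fingers, y is the line along which they close (so a half turn about z gives the same grasp; the last joint's range is limited). The gripper opens to 85 mm and grips with 20 to 120 N. Pads are 22 mm wide; open, the fingers measure 114 mm over their backs; the gripper's body (76 mm by 85 mm) begins 54 mm behind the grasp point. The pads swing forward as they close: fully open they stand 13 mm farther back than shut.
Start: joints at [-1.369, 0.207, 1.542, -0, 1.393, -0.15], TCP at [198.666, -539.592, 231.282] pointing down, gripper open.
Joint ranges: [-2.73, 2.73], [-0.86, 2.22], [0.23, 2.46], [-1.11, 4.25], [0.08, 2.63], [-2.82, 2.82]. Speed limits (rad/s): [2.79, 2.79, 3.14, 3.14, 3.14, 3.14].

INTERFACE

Orientations are given as a 3x3 rotation matrix whose columns are the frame's x, y, z axes.
In Python, from plant import * gives the robot as it stands.
- The arm moves only by the tool carry_out, never from a script. Its argument "commands" is a list of rows, each a list of 3 entries, a list of its own where there are three numbers: the opening, from 0 (shut) to 1 (fully open), then the shift along the tool's x, y, z in cm, then the turn, a rotation vector about the tool's x, y, z in rad. In form: [[grip, [dx, dy, dz], [wx, wy, wz]], ...]. A call has 1 to 8 rows; each row shifts and turns the commanded pose from where the row before left it, along the tool's axes as they then stand; what a row does not reach is not made up. A row lasts 1/8 s, in which the tool goes at most 62.5 mm and 10.7 degrees, less where a joint would pass 70% of its speed; a pose out of reach is approached as far as the arm can. A call is refused whole if a number of a shift passes 6.25 or a number of a turn 0.188, either way. A call with a gripper value outside its range is refused whole. The fingers move at their own pace and stop on an object; "force" is the grip in N (left out, the last holds). Time passes only in rows, so rows that do not move let the fingers close. It gives the time, the measured TCP pose, the force, the opening and the grip force at its end, in the units of the state.
- get_state(): the state, without advancing time (a new reading comes with each control period).
- capture(name): name is "scene" or "top" or "wrist"; returns (picture, depth): 480x640x3 uint8, blue, green, red; 480x640 float32, mm along the optical axis (not along the pixel's ray), 0 where there is no reading.
- camera_model(name): a dict with "fov_y" (degrees; the focal length in pixels is half the picture's height over the tangent of half this angle, whatever the lens; pixels are square), "cx", "cy" (the principal point, pixels), "rvec" (rotation vector, rad) and "tvec" (3), from world to camera coordinates, as OpenCV has them. Camera axes: x right, y down, z forward; pixel columns grow to the right and rows downward; lengths in mm; the calibration is good to about 2 mm. A picture is of the moment at which its call begins: read the wrist's pose just before it. camera_model takes no time and is no camera call; for the wrist camera it gives the pose at the moment of the call.
- close_job(): hands the job in; it is judged then, once.
Trained networks look in the newest picture that a camera, given by its name, has taken for a name from the list of things; names that differ only in an ending like _2 or _b are one class to them, and where a whole thing is asked for, a point or a joint stands for the part that bears it (a point fixed in the world has none). Each returns a list of dicts, best first, with "score" (0 to 1); they miss things now and then, are a little off and sometimes report something else, mostly with a low value. They report only what shows in the picture. A call takes as long as a camera call. They do not tell look-alikes from the thing itself.
- outline_of(camera, target): "region" (480x640 bool, what is visible of it) and "position" ([column, row] in pixels, amid what is visible of it).
The state is a dict: "t": time; "q": joint angles; "joint_vel": joint speeds; "tau": joint torques, N m; "tcp_pos": TCP position; "ee_rot": TCP orientation; "ft_force": force on the tool from outside, world axes, zero at the start; "ft_torque": the same for the moment, N m; "opening": finger opening in mm; "finger_force": force on a finger pad.
Only numpy, scipy, OpenCV 4.12 (cv2) and the standard library are available. Lean on these libraries where they do the work, as an engineer would, in place of code of your own. Each camera call takes 0.05 s, during which the arm holds its last target. There are 200 camera calls.

TASK

Switch on the test bench for a guitar check, pressing with the closed fingertips in this order: first press the white-marked end of the red rocker on the grey power unit fully down, then press the round footswitch of the orange pedal fully down, and last press the white-marked end of the black rocker on the brown amplifier fully down, so that all three stay on. Leave the blue and green pedals switched off, pick nothing up, and leave the pedals and everything else on the bench where they stand.

Things in the scene. Friction and masses are not known exactly. Their poses are not given: they have to be found in the camera images.
- power_unit: Fixed grey mains power unit, 130 x 160 x 60 mm (x, y, z); origin at the centre of its underside. Its red rocker is centred at (0, -30, 67) mm in its frame, and a black frame round the rocker reaches z = 64 mm. Two round sockets lie beside it.
- power_rocker (a joint): Red V-shaped rocker, 48 mm long (unit's x), 26 mm wide; hinge line along the unit's y through the middle of its top, 67 mm above the table. 0 = off: marked +x half slants up 0.4 rad, other half level. 0.4 = fully on: marked half level at 67 mm (hard stop). Stays where left; friction about 3 to 5 N at the marked half. Starts within 0.03 of off.
- power_on (a point): Point to press on the red rocker: on top of the half with the white bar across its end, 15 mm from the hinge line. Moves with the rocker; its x axis points across the hinge line to the marked end, y along the hinge line, and it is untilted at joint value 0.
- amp: Fixed brown wooden test amplifier, 140 x 200 x 110 mm (x, y, z), grey cloth front, aluminium top panel; origin at the centre of its underside. Its black rocker is centred at (-10, -20, 117) mm in its frame, and a grey frame round the rocker reaches z = 114 mm. Two black knobs, 124 mm high, stand 85 mm to the +y side of the rocker's centre.
- amp_rocker (a joint): Black V-shaped rocker, 48 mm long (amplifier's y), 26 mm wide; hinge line along the amplifier's x through the middle of its top, 117 mm above the table. 0 = off: marked +y half slants up 0.4 rad, other half level. 0.4 = fully on: marked half level at 117 mm (hard stop). Stays where left; friction about 3 to 5 N at the marked half. Starts within 0.03 of off.
- amp_on (a point): Point to press on the black rocker: on top of the half with the white bar across its end, 15 mm from the hinge line. Moves with the rocker; its x axis points across the hinge line to the marked end, y along the hinge line, and it is untilted at joint value 0.
- pedal_orange: Loose orange effect pedal on rubber feet, 122 x 70 x 40 mm (x, y, z), about 0.45 kg; origin at the centre of its underside. Two black knobs, 52 mm high, near its +x end; its round footswitch is centred at (-30, 0) mm, its flat top 54 mm above the table when up.
- orange_switch (a joint): Round aluminium footswitch of the orange pedal, 25 mm diameter. 0 = up (off), 0.008 m = fully down (on, a hard stop, top then 46 mm above the table). It moves straight down against about 4 N of friction and stays down where it is left.
- orange_switch_top (a point): Centre of the top of the orange pedal's footswitch; moves with it.
- pedal_blue: Loose blue effect pedal on rubber feet, 122 x 70 x 40 mm (x, y, z), about 0.45 kg; origin at the centre of its underside. Two black knobs, 52 mm high, near its +x end; its round footswitch is centred at (-30, 0) mm, its flat top 54 mm above the table when up.
- blue_switch (a joint): Round aluminium footswitch of the blue pedal, 25 mm diameter. 0 = up (off), 0.008 m = fully down (on, a hard stop, top then 46 mm above the table). It moves straight down against about 4 N of friction and stays down where it is left.
- pedal_green: Loose green effect pedal on rubber feet, 122 x 70 x 40 mm (x, y, z), about 0.45 kg; origin at the centre of its underside. Two black knobs, 52 mm high, near its +x end; its round footswitch is centred at (-30, 0) mm, its flat top 54 mm above the table when up.
- green_switch (a joint): Round aluminium footswitch of the green pedal, 25 mm diameter. 0 = up (off), 0.008 m = fully down (on, a hard stop, top then 46 mm above the table). It moves straight down against about 4 N of friction and stays down where it is left.
- screwdriver: Loose screwdriver with a red handle lying on the bench, about 200 mm long; origin below its middle, x along its length.
- tape_measure: Loose yellow tape measure, 65 x 38 x 62 mm; origin at the centre of its underside.
- glue_bottle: Loose white glue bottle, 54 mm diameter, 140 mm high; origin at the centre of its underside.
- screw_jar: Loose amber jar, 60 mm diameter, 70 mm high; origin at the centre of its underside.
- sanding_block: Loose wooden sanding block, 50 x 100 x 32 mm; origin at the centre of its underside.
There are look-alikes about, which are no part of the job. What is meant by the pedal_orange is not pink or yellow, and is the larger of those in its own colour.

How it is judged:
By the outcome, as a careful person would: the job done as asked, in the order asked, and still so for the second after the job is handed in, with the robot touching nothing.
It also fails if it takes over 48 s, if anything falls off the work surface, if the arm or the gripper's body presses on something with over 40 N, if the wrist force passes 120 N, or if a joint passes its speed limit or range.

## Working session

There is one attempt and no reset: what is moved stays moved. The work goes in short steps, Python scripts to look and compute and a tool call to move; the robot and the scene stay as the last step left them, time stands still between calls to the robot, and variables do not carry over. Pictures are saved under pics/ and viewed, at most 10 in all, crops included, and the job is handed in when it is done.

Besides the shell and the picture viewer there is one more tool, called by a JSON object that holds its "api" and its "payload", one argument or row to a line. carry_out: Moves the arm, as the interface text tells. Its arguments: {"type":"object","properties":{"commands":{"type":"array"},"force":{"type":"number"}},"required":["commands"]}

```bash
mkdir -p pics; cat > h.py <<'E'
from plant import *
import numpy as np, cv2
def cam(n):
    m=camera_model(n); R=cv2.Rodrigues(np.array(m["rvec"],float))[0]; t=np.array(m["tvec"],float).ravel()
    f=240/np.tan(np.radians(m["fov_y"])/2); return R,t,f,m["cx"],m["cy"]
def world(c,u,v,d):
    R,t,f,cx,cy=c; u=np.asarray(u,float);v=np.asarray(v,float);d=np.asarray(d,float)
    p=np.stack([(u-cx)/f*d,(v-cy)/f*d,d],-1); return (p-t)@R
def pix(c,P):
    R,t,f,cx,cy=c; q=np.asarray(P,float)@R.T+t
    return np.stack([q[...,0]/q[...,2]*f+cx,q[...,1]/q[...,2]*f+cy],-1)
E
python3 - <<'E'
from h import *
s=get_state();print(s["t"],s["tcp_pos"],s["ee_rot"],s["opening"])
for n in("scene","top"):
    im,d=capture(n);cv2.imwrite(f"pics/{n}.png",im);np.savez(f"{n}.npz",im=im,d=d)
    c=cam(n);print(n,-c[0].T@c[1],c[0][2],camera_model(n))
    for k in["power_unit","power_rocker","power_on","amp","amp_rocker","amp_on","pedal_orange","orange_switch","orange_switch_top","pedal_blue","pedal_green","glue_bottle"]:
        for o in outline_of(n,k)[:4]:
            r=o["region"]; vs,us=np.nonzero(r); dd=d[vs,us]; ok=dd>0
            w=np.median(world(c,us[ok],vs[ok],dd[ok]),0).round(0) if ok.any() else None
            print(k,round(o["score"],2),np.round(o["position"]),r.sum(),w)
E
```

```text
0.0 [ 198.50040401 -538.82973674  230.10842993] [[ 9.38417483e-01  3.45503144e-01 -4.53349095e-04]
 [ 3.45503256e-01 -9.38414812e-01  2.26741292e-03]
 [ 3.57968786e-04 -2.28441351e-03 -9.99997327e-01]] 85.47762641966293
scene [1202.01928806   19.12838705  589.89495904] [-0.82070696 -0.06388386 -0.56776662] {'fov_y': 56.81417097261251, 'cx': 317.33802414654934, 'cy': 239.01419633698654, 'rvec': array([ 1.60914842,  1.69486625, -0.9114328 ]), 'tvec': array([  69.13872899, -197.50556806, 1322.65026122])}
power_unit 0.88 [176. 265.] 5252 [ 534. -313.   59.]
power_unit 0.46 [330. 289.] 1981 [578. -13.  39.]
power_rocker 0.71 [160. 245.] 190 [ 492. -353.   68.]
power_on 0.46 [164. 250.] 190 [ 490. -352.   68.]
amp 0.97 [511. 267.] 10290 [564. 318.  98.]
amp_rocker 0.71 [501. 232.] 243 [493. 309. 117.]
amp_on 0.56 [499. 235.] 281 [493. 309. 117.]
amp_on 0.52 [177. 266.] 5187 [ 534. -313.   59.]
pedal_orange 0.96 [219. 224.] 1482 [ 337. -277.   38.]
pedal_orange 0.9 [281. 246.] 772 [ 407. -120.   26.]
pedal_orange 0.83 [270. 291.] 1999 [ 586. -125.   39.]
pedal_orange 0.65 [133. 381.] 2275 [
[... 1435 characters left out ...]

pedal_orange 0.93 [436. 341.] 1703 [ 312. -276.   39.]
pedal_orange 0.81 [441. 152.] 880 [ 764. -304.   29.]
pedal_orange 0.64 [364. 308.] 737 [ 387. -118.   27.]
orange_switch 0.6 [425. 342.] 101 [ 316. -249.   53.]
orange_switch 0.53 [443. 144.] 39 [ 787. -314.   39.]
orange_switch 0.44 [372. 301.] 41 [ 406. -129.   36.]
orange_switch_top 0.62 [446. 144.] 43 [ 787. -314.   39.]
orange_switch_top 0.46 [372. 298.] 39 [ 406. -129.   36.]
orange_switch_top 0.45 [373. 251.] 90 [ 524. -133.   53.]
pedal_blue 0.61 [258. 250.] 1618 [524. 140.  39.]
pedal_green 0.85 [319. 241.] 1574 [540. -12.  39.]
pedal_green 0.54 [280. 180.] 475 [693.  84.  59.]
glue_bottle 0.63 [245. 188.] 578 [658. 166.  94.]
```

```bash
python3 - <<'E'
import cv2
a=cv2.imread("pics/top.png")[110:400,110:530]
cv2.imwrite("pics/topc.png",cv2.resize(a,(800,552),interpolation=cv2.INTER_CUBIC))
E
```

```text
(no output)
```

View pics/topc.png

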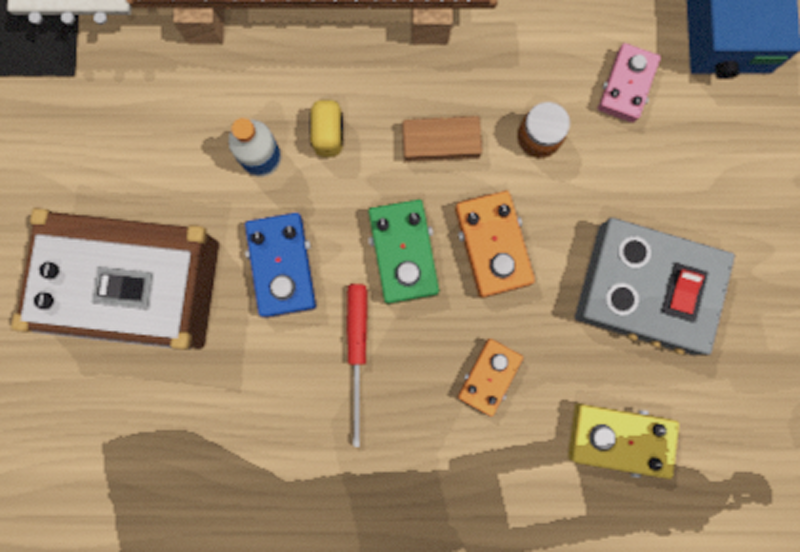

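View pics/scene.png

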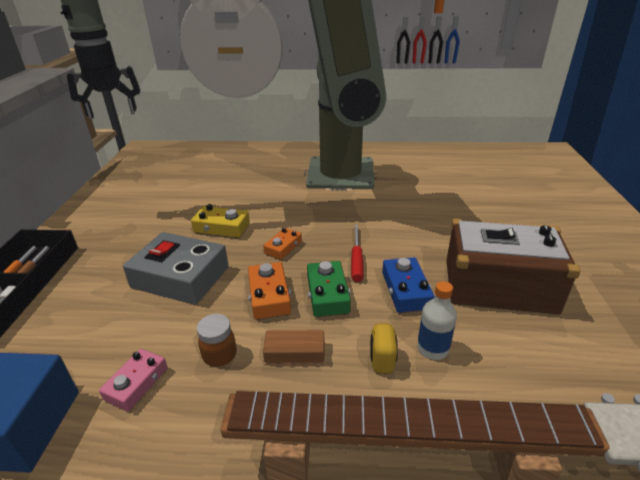

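The top crop (offset 110,110, scale 1.905) shows four pedals that could be taken for the orange one:
- large orange at top px (370,237), scene (270,291)
- small orange at top px (367,307), scene (281,246)
- yellow at scene (219,224)
- pink at scene (133,381)

I choose the large orange. The white bars are on the far (+x) end of the red rocker and the left (+y) end of the black one.

```bash
python3 - <<'E'
from h import *
D={n:(cam(n),np.load(n+".npz")) for n in("scene","top")}
def fit(cx,cy,r,z0,z1,hs=None):
    for n,(c,Z) in D.items():
        d=Z["d"];v,u=np.mgrid[:480,:640];P=world(c,u,v,d)
        m=(d>0)&(np.hypot(P[...,0]-cx,P[...,1]-cy)<r)&(P[...,2]>z0)&(P[...,2]<z1)
        if hs is not None:
            H=cv2.cvtColor(Z["im"],cv2.COLOR_BGR2HSV); m&=hs(H[...,0].astype(int),H[...,1].astype(int),H[...,2].astype(int))
        Q=P[m]; rc=cv2.minAreaRect(Q[:,:2].astype(np.float32))
        print(n,m.sum(),Q.mean(0).round(1),"rect",np.round(rc[0],1),np.round(rc[1],1),round(rc[2],1))
print("unit");fit(500,-318,130,52,66)
print("amp");fit(495,318,160,104,113.5)
print("red");fit(488,-350,50,60,90,lambda h,s,v:((h<8)|(h>172))&(s>150)&(v>90))
print("unit white");fit(488,-350,45,64,90,lambda h,s,v:(s<60)&(v>180))
print("amp dark");fit(489,311,35,114,140,lambda h,s,v:(v<70))
print("amp rocker z");fit(489,311,32,116,140)
print("orange top");fit(550,-127,80,30,45)
print("orange sw");fit(524,-133,30,48,60)
print("blue sw");fit(495,137,30,48,60)
E
```

```text
unit
scene 3038 [ 512.  -319.8   59.6] rect [ 501.3 -324.9] [161.3 133.1] 73.1
top 3646 [ 497.1 -319.7   59.4] rect [ 498.  -322.9] [160.9 130.7] 73.3
amp
scene 4116 [517.9 323.3 108.2] rect [504.2 326.4] [202.9 144.7] 83.6
top 4835 [500.4 327.2 108.7] rect [500.5 329.2] [203.8 142.7] 83.8
red
scene 152 [ 486.9 -354.2   67.8] rect [ 488.6 -357.5] [33.7 56.5] 75.2
top 217 [ 486.7 -351.1   67.4] rect [ 490.5 -353.6] [30.4 50.7] 70.4
unit white
scene 0 [nan nan nan] rect [0. 0.] [0. 0.] 0.0
top 23 [ 506.8 -357.9   73. ] rect [ 507.4 -357.8] [21.7  5.8] 76.0
amp dark
scene 218 [493.7 305.5 117.6] rect [491.9 307.7] [48.6 28.9] 80.9
top 123 [488.7 299.1 116.5] rect [488.8 298.5] [26.5 24. ] 86.0
amp rocker z
scene 200 [494.  311.8 119.5] rect [492.6 307. ] [47.5 29.2] 86.7
top 241 [488.7 313.2 119.7] rect [488.6 310.8] [55.8 38.9] 83.0
orange top
scene 1403 [ 567.1 -125.    38.9] rect [ 553.5 -106.9] [124.4 120.9] 10.8
top 1341 [ 551.6 -125.3   39.1] rect [ 552.1 -124.8] [121.9  75.4] 13.9
orange sw
scene 100 [ 528.9 -136.4   52.6] rect [ 527.1 -135.9] [24.2 23.2] 9.3
top 90 [ 523.4 -133.5   53.2] rect [ 523.3 -133.1] [23.  23.7] 86.4
blue sw
scene 94 [501.2 133.6  52.6] rect [500.1 133.9] [24.6 23.7] 39.0
top 90 [495.8 137.   52.9] rect [495.8 136.5] [23.3 21.2] 89.2<stdin>:10: RuntimeWarning: Mean of empty slice.
  ret = um.true_divide(
```

{"api": "carry_out", "payload": {
  "commands": [
    [0,[4.4,-0.8,0],[0,0,0]],
    [0,[4.4,-0.8,0],[0,0,0]],
    [0,[4.4,-0.8,0],[0,0,0]],
    [0,[4.4,-0.8,0],[0,0,0]],
    [0,[4.4,-0.8,0],[0,0,0]],
    [0,[4.4,-0.8,0],[0,0,0]],
    [0,[4.4,-0.8,0],[0,0,0]],
    [0,[4.4,-0.8,0],[0,0,0]]
  ]
}}

```text
t: 2.3
tcp_pos: [508.1, -357.1, 231.3]
ee_rot: [[0.938, 0.346, 0.0], [0.346, -0.938, -0.0], [0.0, 0.0, -1.0]]
ft_force: [0.5, -0.5, -0.2]
opening: -0.0
finger_force: 0.0
```

{"api": "carry_out", "payload": {
  "commands": [
    [0,[0,0,0],[0,0,0.16]],
    [0,[0,0,0],[0,0,0.16]],
    [0,[0,0,0],[0,0,0.16]],
    [0,[0,0,0],[0,0,0.166]],
    [0,[0,0,0],[0,0,0]],
    [0,[0,0,0],[0,0,0]]
  ]
}}

```text
t: 3.05
tcp_pos: [506.9, -357.9, 231.2]
ee_rot: [[0.958, -0.287, -0.0], [-0.287, -0.958, 0.0], [-0.0, -0.0, -1.0]]
ft_force: [-1.1, -0.3, -0.5]
opening: 0.1
finger_force: 0.0
```

```bash
cat > w.py <<'E'
import sys
from h import *
np.set_printoptions(suppress=True,precision=3)
s=get_state();print(s["t"],s["tcp_pos"],s["ee_rot"].tolist() if hasattr(s["ee_rot"],"tolist") else s["ee_rot"],s["ft_force"],s["opening"])
c=cam("wrist");im,d=capture("wrist");n=sys.argv[1]
cv2.imwrite(f"pics/{n}.png",im);np.savez(n+".npz",im=im,d=d,R=c[0],t=c[1],k=np.array(c[2:]))
print("cam",-c[0].T@c[1],c[0][2])
v,u=np.mgrid[:480,:640];P=world(c,u,v,d)
for k in sys.argv[2:]:
    for o in outline_of("wrist",k)[:3]:
        m=o["region"]&(d>0)
        if m.sum()>5:
            Q=P[m];rc=cv2.minAreaRect(Q[:,:2].astype(np.float32));print(k,round(o["score"],2),np.round(o["position"]),m.sum(),np.median(Q,0).round(1),"rect",np.round(rc[0],1),np.round(rc[1],1),round(rc[2],1),"zmax",Q[:,2].max().round(1))
E
python3 w.py w1 power_unit power_rocker power_on orange_switch
```

```text
3.05 [ 506.856 -357.908  231.247] [[0.9579822344265572, -0.2868275360714436, -5.5446238600288504e-05], [-0.28682753258918503, -0.9579822349951654, 6.310679355657192e-05], [-7.121727768158186e-05, -4.4551679289764406e-05, -0.9999999964716235]] [-1.133 -0.291 -0.471] 0.10957673805809476
cam [ 580.049 -379.979  374.273] [-0.284  0.085 -0.955]
power_unit 0.59 [285. 228.] 30612 [ 508.9 -328.1   60.5] rect [ 486.8 -317.2] [189.9 159.4] 73.3 zmax 234.7
power_unit 0.59 [ 67. 268.] 808 [ 526.1 -141.2   54. ] rect [ 525.6 -137.9] [24.7 23.2] 65.2 zmax 56.5
power_unit 0.5 [ 12. 297.] 1638 [507.9 -55.6  22.9] rect [506.9 -45.5] [38.7 81.8] 65.8 zmax 42.5
power_rocker 0.94 [325. 241.] 1914 [ 491.  -355.    68.5] rect [ 489.7 -354.2] [27.2 50.1] 74.7 zmax 78.2
power_on 0.96 [324. 242.] 1851 [ 491.  -354.7   68.5] rect [ 490.7 -354.9] [25.8 47.8] 72.8 zmax 78.2
orange_switch 0.88 [ 70. 269.] 846 [ 525.8 -140.9   54. ] rect [ 523.3 -137.7] [27.4 25.3] 2.2 zmax 56.5
orange_switch 0.75 [132. 372.] 262 [ 408.  -135.7   37. ] rect [ 407.  -133.7] [15.1 16.7] 26.2 zmax 39.2
```

View pics/w1.png

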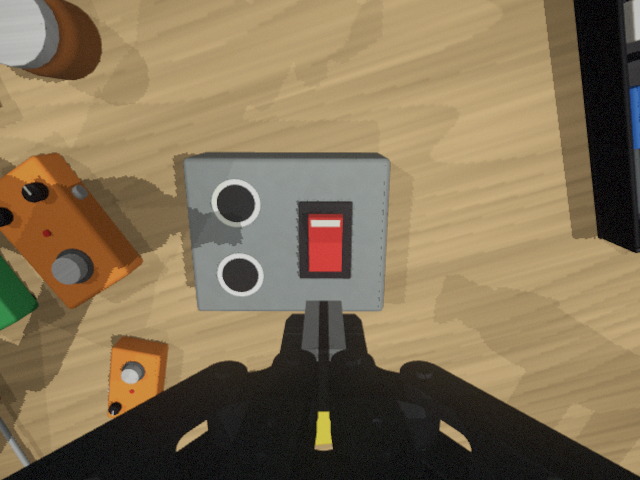

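The picture shows the red rocker at (325,241) with its white bar at (325,223), straight ahead of the closed fingertips at (323,302). Measured heights match the text: lid 60, raised end about 77 mm.

{"api": "carry_out", "payload": {
  "commands": [
    [0,[-0.1,0,3],[0,0,0]],
    [0,[0,0,3],[0,0,0]],
    [0,[0,0,3],[0,0,0]],
    [0,[0,0,3],[0,0,0]],
    [0,[0,0,2.5],[0,0,0]],
    [0,[0,0,0.6],[0,0,0]],
    [0,[0,0,0.4],[0,0,0]],
    [0,[0,0,0],[0,0,0]]
  ]
}}

```text
t: 4.3
tcp_pos: [506.5, -358.2, 77.3]
ee_rot: [[0.957, -0.289, 0.001], [-0.289, -0.957, -0.001], [0.002, 0.001, -1.0]]
ft_force: [0.5, -0.3, 0.3]
opening: -0.1
finger_force: 0.0
```

{"api": "carry_out", "payload": {
  "commands": [
    [0,[0,0,0.3],[0,0,0]],
    [0,[0,0,0.3],[0,0,0]],
    [0,[0,0,0.3],[0,0,0]],
    [0,[0,0,0.1],[0,0,0]],
    [0,[0,0,0],[0,0,0]]
  ]
}}

```text
t: 4.92
tcp_pos: [506.7, -358.3, 67.1]
ee_rot: [[0.957, -0.289, 0.002], [-0.289, -0.957, -0.002], [0.002, 0.001, -1.0]]
ft_force: [2.8, -1.1, 4.7]
opening: -0.0
finger_force: 2.4
```

{"api": "carry_out", "payload": {
  "commands": [
    [0,[0,0,0.1],[0,0,0]],
    [0,[0,0,0],[0,0,0]]
  ]
}}

```text
t: 5.18
tcp_pos: [506.7, -358.3, 67.0]
ee_rot: [[0.957, -0.289, 0.002], [-0.289, -0.957, -0.002], [0.002, 0.001, -1.0]]
ft_force: [1.1, 0.7, 8.6]
opening: 0.3
finger_force: 4.7
```

{"api": "carry_out", "payload": {
  "commands": [
    [0,[0,0,0.1],[0,0,0]],
    [0,[0,0,0],[0,0,0]]
  ]
}}

```text
t: 5.42
tcp_pos: [506.7, -358.4, 67.0]
ee_rot: [[0.957, -0.289, 0.001], [-0.289, -0.957, -0.002], [0.002, 0.001, -1.0]]
ft_force: [-0.8, 1.8, 14.3]
opening: 0.0
finger_force: 7.0
```

{"api": "carry_out", "payload": {
  "commands": [
    [0,[0,0,-1],[0,0,0]],
    [0,[0,0,-3.5],[0,0,0]],
    [0,[0,0,-4.5],[0,0,0]],
    [0,[0,0,-4],[0,0,0]],
    [0,[0,0,-2],[0,0,0]],
    [0,[0,0,0],[0,0,0]]
  ]
}}

```text
t: 6.18
tcp_pos: [506.0, -357.9, 215.0]
ee_rot: [[0.957, -0.289, 0.001], [-0.289, -0.957, -0.001], [0.001, 0.001, -1.0]]
ft_force: [-0.7, 0.1, -0.5]
opening: 0.2
finger_force: 0.0
```

```bash
python3 w.py w2 power_rocker
python3 - <<'E'
import cv2
a=cv2.imread("pics/w2.png")[150:350,180:420]
cv2.imwrite("pics/w2c.png",cv2.resize(a,(720,600)))
E
```

```text
6.175 [ 506.037 -357.924  214.972] [[0.9573007890482726, -0.2890926754355908, 0.0007901247033030763], [-0.2890918313176963, -0.957300813951809, -0.0010318297264732808], [0.0010546814378155846, 0.0007593528138691037, -0.9999991555148279]] [-0.74   0.098 -0.544] 0.18952259958955317
cam [ 579.049 -379.988  358.081] [-0.283  0.085 -0.955]
power_rocker 0.85 [325. 245.] 2347 [ 490.7 -355.1   68.1] rect [ 488.9 -354.6] [28.  52.3] 72.9 zmax 77.9
```

View pics/w2c.png

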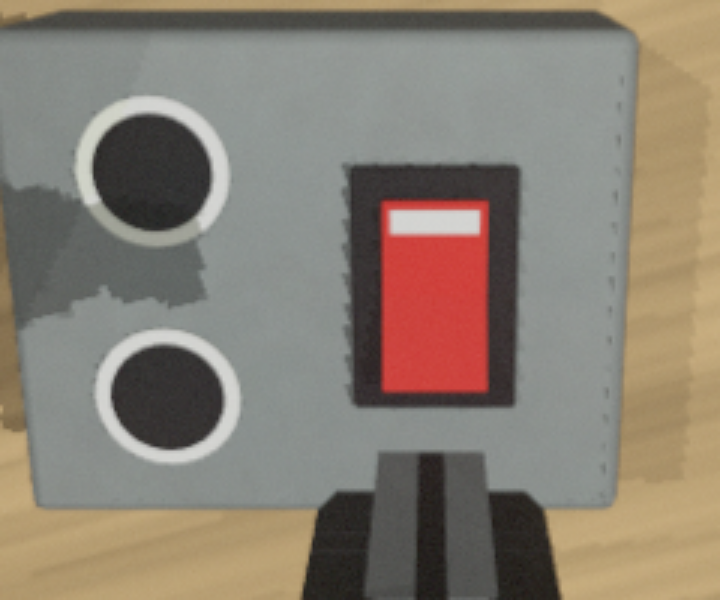

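{"api": "carry_out", "payload": {
  "commands": [
    [0,[-0.6,-2.7,0],[0,0,0]],
    [0,[-0.6,-2.7,0],[0,0,0]],
    [0,[-0.6,-2.7,0],[0,0,0]],
    [0,[-0.6,-2.7,0],[0,0,0]],
    [0,[-0.6,-2.7,0],[0,0,0]],
    [0,[-0.6,-2.7,0],[0,0,0]],
    [0,[-0.6,-2.7,0],[0,0,0]],
    [0,[-0.6,-2.7,0],[0,0,0]]
  ]
}}

```text
t: 7.28
tcp_pos: [520.9, -134.2, 212.3]
ee_rot: [[0.958, -0.288, -0.004], [-0.288, -0.958, 0.002], [-0.004, -0.001, -1.0]]
ft_force: [-0.9, -0.7, -0.4]
opening: -0.4
finger_force: 0.0
```

{"api": "carry_out", "payload": {
  "commands": [
    [0,[0,0,0],[0,0,0]],
    [0,[0,0,0],[0,0,0]]
  ]
}}

```text
t: 7.52
tcp_pos: [521.7, -136.4, 213.3]
ee_rot: [[0.958, -0.288, -0.002], [-0.288, -0.958, 0.0], [-0.002, 0.0, -1.0]]
ft_force: [-0.1, 0.4, 0.3]
opening: -0.1
finger_force: 0.0
```

```bash
python3 w.py w3 orange_switch pedal_orange orange_switch_top
```

```text
7.525 [ 521.683 -136.376  213.277] [[0.9575728522463168, -0.2881851458170774, -0.001885304018772852], [-0.2881848435556416, -0.9575746999006509, 0.00043595296599818815], [-0.0019309545990735203, 0.0001258593186087686, -0.9999981277851316]] [-0.101  0.427  0.296] -0.06875392518681467
cam [ 595.107 -158.608  356.118] [-0.285  0.086 -0.955]
orange_switch 0.87 [324. 219.] 889 [ 526.1 -137.2   54.1] rect [ 525.1 -136. ] [24.7 26.2] 6.0 zmax 56.7
orange_switch 0.87 [516. 396.] 686 [ 323.2 -254.    53.5] rect [ 409.8 -216.3] [235.   24.4] 22.6 zmax 279.0
pedal_orange 0.96 [543. 373.] 10112 [ 331.4 -288.7   39.8] rect [ 316.  -283.4] [121.4  74.2] 80.8 zmax 56.0
pedal_orange 0.92 [371. 321.] 1145 [ 415.2 -146.7   26.9] rect [ 453.1 -142.9] [152.3  33.5] 4.7 zmax 257.0
pedal_orange 0.74 [301. 176.] 13886 [ 559.5 -130.1   40.4] rect [ 555.4 -126.6] [125.4  83. ] 14.7 zmax 56.7
orange_switch_top 0.8 [514. 393.] 621 [ 323.1 -254.2   53.5] rect [ 315.4 -260.3] [37.9 19.9] 45.6 zmax 56.0
orange_switch_top 0.79 [320. 215.] 862 [ 526.1 -137.5   54.1] rect [ 525.1 -137.7] [25.9 24.2] 47.2 zmax 56.7
```

View pics/w3.png

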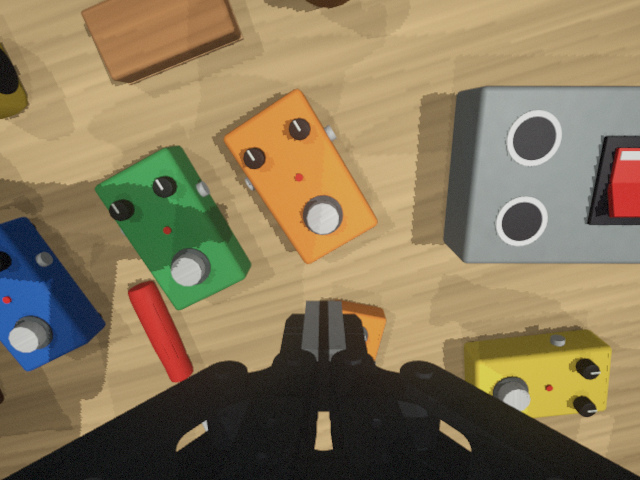

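The power rocker now lies level at its marked end, its other half raised (zmax 78). The chosen pedal is the large orange one at (300,175), its footswitch at (322,216), measured at (524.5,-136.5,54); the small orange (370,320) and yellow (540,375) are look-alikes.

{"api": "carry_out", "payload": {
  "commands": [
    [0,[0.3,0,3],[0,0,0]],
    [0,[0,0,4],[0,0,0]],
    [0,[0,0,4],[0,0,0]],
    [0,[0,0,3],[0,0,0]],
    [0,[0,0,1],[0,0,0]],
    [0,[0,0,0.5],[0,0,0]],
    [0,[0,0,0],[0,0,0]]
  ]
}}

```text
t: 8.6
tcp_pos: [526.1, -138.4, 60.2]
ee_rot: [[0.957, -0.289, 0.002], [-0.289, -0.957, -0.001], [0.002, 0.0, -1.0]]
ft_force: [0.7, -0.0, 0.0]
opening: -0.2
finger_force: 0.0
```

{"api": "carry_out", "payload": {
  "commands": [
    [0,[0,0,0.3],[0,0,0]],
    [0,[0,0,0.3],[0,0,0]],
    [0,[0,0,0.3],[0,0,0]],
    [0,[0,0,0.1],[0,0,0]],
    [0,[0,0,0],[0,0,0]]
  ]
}}

```text
t: 9.22
tcp_pos: [525.9, -138.1, 49.7]
ee_rot: [[0.957, -0.289, 0.001], [-0.289, -0.957, -0.001], [0.002, 0.0, -1.0]]
ft_force: [1.4, -0.8, 3.5]
opening: -0.0
finger_force: 1.7
```

{"api": "carry_out", "payload": {
  "commands": [
    [0,[0,0,0.2],[0,0,0]],
    [0,[0,0,0.2],[0,0,0]],
    [0,[0,0,0.1],[0,0,0]],
    [0,[0,0,0],[0,0,0]]
  ]
}}

```text
t: 9.72
tcp_pos: [526.0, -138.1, 45.9]
ee_rot: [[0.957, -0.289, 0.001], [-0.289, -0.957, -0.001], [0.001, 0.0, -1.0]]
ft_force: [-2.1, 0.5, 14.2]
opening: 0.0
finger_force: 6.5
```

{"api": "carry_out", "payload": {
  "commands": [
    [0,[0,0,0.1],[0,0,0]],
    [0,[0,0,0],[0,0,0]]
  ]
}}

```text
t: 9.98
tcp_pos: [526.0, -138.1, 45.8]
ee_rot: [[0.957, -0.289, 0.001], [-0.289, -0.957, -0.001], [0.001, 0.0, -1.0]]
ft_force: [-4.7, 2.6, 18.7]
opening: -0.0
finger_force: 9.4
```

{"api": "carry_out", "payload": {
  "commands": [
    [0,[0,0,-1],[0,0,0]],
    [0,[0,0,-3.5],[0,0,0]],
    [0,[0,0,-4.5],[0,0,0]],
    [0,[0,0,-5],[0,0,0]],
    [0,[0,0,-2],[0,0,0]],
    [0,[0,0,0],[0,0,0]]
  ]
}}

```text
t: 10.72
tcp_pos: [525.9, -138.1, 204.5]
ee_rot: [[0.957, -0.289, 0.003], [-0.289, -0.957, -0.001], [0.003, 0.0, -1.0]]
ft_force: [-0.1, 0.4, -1.2]
opening: -0.2
finger_force: 0.0
```

```bash
python3 w.py w4 orange_switch pedal_orange; python3 -c "
from h import *
s=get_state();print(s['q'],s['tcp_pos']);R=np.array(s['ee_rot']);print((np.array([491,325,215])-s['tcp_pos'])@R)"
```

```text
10.725 [ 525.942 -138.128  204.529] [[0.9573313074943229, -0.28898174682925437, 0.0025135016854307885], [-0.28897967472927233, -0.9573345301545727, -0.0011597271608325735], [0.002741401935847347, 0.00038389221972926375, -0.9999961686637552]] [-0.056  0.401 -1.17 ] -0.2463877124257101
cam [ 598.707 -160.178  347.74 ] [-0.281  0.085 -0.956]
orange_switch 0.88 [323. 226.] 772 [ 526.  -137.2   46.2] rect [ 525.7 -137.2] [23.6 23.8] 21.7 zmax 48.5
orange_switch 0.88 [521. 404.] 365 [ 327.2 -256.3   53. ] rect [ 323.9 -257.4] [22.3 11.5] 52.1 zmax 55.6
pedal_orange 0.9 [300. 184.] 14687 [ 559.8 -130.1   40.4] rect [ 549.  -126.6] [137.1  88. ] 14.7 zmax 55.0
pedal_orange 0.76 [375. 329.] 857 [ 413.9 -150.1   27.1] rect [ 449.9 -144.5] [167.5  32.6] 3.7 zmax 249.6
pedal_orange 0.73 [552. 382.] 9968 [ 333.3 -292.8   39.7] rect [ 367.4 -254.3] [338.8  99.5] 41.2 zmax 265.3
[-4.16093080e-01  1.65711340e-01  1.65456677e+00  7.09509030e-06
  1.32573813e+00  1.44797094e+00] [ 523.78653015 -137.21495295  200.93130956]
[-165.06507675 -433.00956502  -13.10665376]
```

The footswitch reads 46.2 mm high, so it is fully down, and the pedal has not moved. Next is the amplifier.

{"api": "carry_out", "payload": {
  "commands": [
    [0,[-2,-5.4,-0.2],[0,0,0]],
    [0,[-2,-5.4,-0.2],[0,0,0]],
    [0,[-2,-5.4,-0.2],[0,0,0]],
    [0,[-2,-5.4,-0.2],[0,0,0]],
    [0,[-2,-5.4,-0.2],[0,0,0]],
    [0,[-2,-5.4,-0.2],[0,0,0]],
    [0,[-2,-5.4,-0.2],[0,0,0]],
    [0,[-2.1,-5.4,-0.2],[0,0,0]]
  ]
}}

```text
t: 11.88
tcp_pos: [494.5, 323.5, 216.7]
ee_rot: [[0.957, -0.289, -0.004], [-0.289, -0.957, -0.002], [-0.003, 0.003, -1.0]]
ft_force: [1.1, -0.2, -0.3]
opening: -0.1
finger_force: 0.0
```

{"api": "carry_out", "payload": {
  "commands": [
    [0,[0,0,0],[0,0,-0.175]],
    [0,[0,0,0],[0,0,-0.175]],
    [0,[0,0,0],[0,0,-0.175]],
    [0,[0,0,0],[0,0,-0.175]],
    [0,[0,0,0],[0,0,-0.175]],
    [0,[0,0,0],[0,0,-0.175]],
    [0,[0,0,0],[0,0,-0.175]],
    [0,[0,0,0],[0,0,-0.175]]
  ]
}}

```text
t: 12.88
tcp_pos: [494.7, 321.6, 216.5]
ee_rot: [[0.442, 0.897, -0.004], [0.897, -0.442, -0.002], [-0.004, -0.003, -1.0]]
ft_force: [-0.2, 0.2, -0.2]
opening: -0.1
finger_force: 0.0
```

{"api": "carry_out", "payload": {
  "commands": [
    [0,[0,0,0],[0,0,-0.175]],
    [0,[0,0,0],[0,0,-0.179]],
    [0,[0,0,0],[0,0,0]],
    [0,[0,0,0],[0,0,0]],
    [0,[0,0,0],[0,0,0]]
  ]
}}

```text
t: 13.5
tcp_pos: [495.8, 322.1, 218.7]
ee_rot: [[0.111, 0.994, -0.001], [0.994, -0.111, -0.0], [-0.0, -0.001, -1.0]]
ft_force: [-0.2, -0.5, -0.1]
opening: -0.2
finger_force: 0.0
```

```bash
python3 w.py w5 amp amp_rocker amp_on; python3 - <<'E'
from h import *
Z=np.load("w5.npz");c=(Z["R"],Z["t"],*Z["k"]);v,u=np.mgrid[:480,:640];P=world(c,u,v,Z["d"])
for z0,z1 in((112,116),(116,122),(122,132)):
    m=(Z["d"]>0)&(P[...,2]>z0)&(P[...,2]<z1)&(np.hypot(P[...,0]-489,P[...,1]-310)<45)
    if m.sum(): print(z0,m.sum(),P[m].mean(0),cv2.minAreaRect(P[m][:,:2].astype(np.float32)))
s=get_state();print(s['tcp_pos'])
E
```

```text
13.5 [495.773 322.141 218.728] [[0.11113203959258083, 0.9938052738599774, -0.0008645369212268072], [0.9938055296654499, -0.11113241201745455, -0.00039522848748782205], [-0.0004888582285791689, -0.0008152590249955134, -0.9999995481850753]] [-0.188 -0.544 -0.105] -0.16709061137494025
cam [504.846 397.291 361.723] [-0.032 -0.295 -0.955]
amp 0.62 [335. 191.] 59157 [507.  352.3 110. ] rect [499.6 301.3] [300.1 172.1] 76.9 zmax 237.9
amp_rocker 0.83 [315. 264.] 2833 [490.8 309.1 118.4] rect [490.9 308.7] [48.4 26.4] 84.0 zmax 127.7
amp_rocker 0.62 [335. 192.] 59455 [507.  352.3 110. ] rect [499.9 298.5] [288.7 199.7] 83.6 zmax 264.3
amp_rocker 0.18 [329. 413.] 532 [480.1 131.7  39.8] rect [538.1 195.5] [266.3 117.4] 82.7 zmax 268.0
amp_on 0.88 [315. 266.] 2815 [490.8 309.4 118.4] rect [490.1 308.1] [49.8 27. ] 84.1 zmax 127.7
112 2911 [491.18962138 315.80972439 114.25829633] ((490.37408447265625, 310.87060546875), (69.2297134399414, 81.3050537109375), 13.554631233215332)
116 1999 [490.0014223  302.75946616 118.15253339] ((492.08349609375, 311.7084045410156), (37.8310546875, 56.858551025390625), 1.0794168710708618)
122 829 [492.72827472 326.87316656 124.48397476] ((492.4219665527344, 325.3600769042969), (15.011773109436035, 25.995893478393555), 83.93231964111328)
[496.01189641 322.28949363 219.35161076]
```

View pics/w5.png

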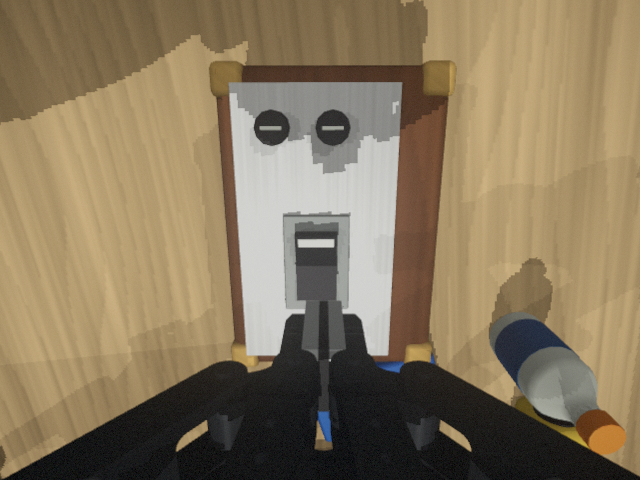

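The black rocker is at (316,265), its white bar at (316,243) on the +y end, ahead of the fingertips; measured centre (490.5,309), raised end about 127 mm high, as it should be.

{"api": "carry_out", "payload": {
  "commands": [
    [0,[0.25,-0.4,1],[0,0,0]],
    [0,[0,0,3],[0,0,0]],
    [0,[0,0,3],[0,0,0]],
    [0,[0,0,1.5],[0,0,0]],
    [0,[0,0,0.4],[0,0,0]],
    [0,[0,0,0],[0,0,0]],
    [0,[0,0,0],[0,0,0]]
  ]
}}

```text
t: 14.58
tcp_pos: [493.3, 325.7, 131.7]
ee_rot: [[0.11, 0.994, 0.002], [0.994, -0.11, 0.001], [0.001, 0.002, -1.0]]
ft_force: [-0.2, 0.7, -0.3]
opening: 0.2
finger_force: 0.0
```

{"api": "carry_out", "payload": {
  "commands": [
    [0,[0,0,0.3],[0,0,0]],
    [0,[0,0,0.3],[0,0,0]],
    [0,[0,0,0.3],[0,0,0]],
    [0,[0,0,0.1],[0,0,0]],
    [0,[0,0,0],[0,0,0]]
  ]
}}

```text
t: 15.2
tcp_pos: [492.7, 325.5, 120.6]
ee_rot: [[0.11, 0.994, 0.001], [0.994, -0.11, 0.001], [0.001, 0.001, -1.0]]
ft_force: [0.6, 2.4, 3.1]
opening: 0.1
finger_force: 1.5
```

{"api": "carry_out", "payload": {
  "commands": [
    [0,[0,0,0.2],[0,0,0]],
    [0,[0,0,0.2],[0,0,0]],
    [0,[0,0,0.1],[0,0,0]],
    [0,[0,0,0],[0,0,0]]
  ]
}}

```text
t: 15.7
tcp_pos: [492.8, 325.5, 117.0]
ee_rot: [[0.11, 0.994, 0.001], [0.994, -0.11, 0.001], [0.001, 0.001, -1.0]]
ft_force: [-1.8, 1.0, 11.0]
opening: 0.3
finger_force: 5.4
```

{"api": "carry_out", "payload": {
  "commands": [
    [0,[0,0,0.1],[0,0,0]],
    [0,[0,0,0],[0,0,0]]
  ]
}}

```text
t: 15.95
tcp_pos: [492.8, 325.5, 117.0]
ee_rot: [[0.11, 0.994, 0.001], [0.994, -0.11, 0.0], [0.001, 0.001, -1.0]]
ft_force: [-3.8, 0.6, 15.0]
opening: 0.2
finger_force: 7.6
```

{"api": "carry_out", "payload": {
  "commands": [
    [0,[0,0,-1],[0,0,0]],
    [0,[0,0,-3],[0,0,0]],
    [0,[0,0,-4],[0,0,0]],
    [0,[0,0,-3],[0,0,0]],
    [0,[0,0,-1],[0,0,0]],
    [0,[0,0,0],[0,0,0]],
    [0,[0,0,0],[0,0,0]]
  ]
}}

```text
t: 16.82
tcp_pos: [491.1, 324.5, 231.9]
ee_rot: [[0.11, 0.994, -0.004], [0.994, -0.11, -0.002], [-0.002, -0.004, -1.0]]
ft_force: [0.2, 0.1, 0.0]
opening: -0.4
finger_force: 0.0
```

```bash
python3 w.py w6 amp_rocker; python3 - <<'E'
from h import *
c=cam("top");im,d=capture("top");v,u=np.mgrid[:480,:640];P=world(c,u,v,d)
cv2.imwrite("pics/end.png",cv2.resize(im[110:400,110:530],(800,552)))
for n,x,y in(("orange",523.3,-133.3),("green",513,-17),("blue",495.8,136.8)):
    m=(d>0)&(np.hypot(P[...,0]-x,P[...,1]-y)<10);print(n,np.median(P[m],0))
Z=np.load("w6.npz");c=(Z["R"],Z["t"],*Z["k"]);W=world(c,u,v,Z["d"])
a=np.array([.11,.994]);
for s in(-20,-12,12,20):
    q=np.array([490.5,309])+s*a; m=(Z["d"]>0)&(np.hypot(W[...,0]-q[0],W[...,1]-q[1])<4)&(W[...,2]<140);print(s,m.sum(),np.median(W[m][:,2]) if m.any() else None)
E
```

```text
16.825 [491.12  324.459 231.904] [[0.10987999807122399, 0.9939374778194843, -0.0038309541514019566], [0.993941796650656, -0.10988841342373737, -0.002059481993121883], [-0.0024679738114548495, -0.0035814495746988085, -0.9999905411173696]] [0.198 0.081 0.029] -0.4276345275670659
cam [500.526 399.844 374.771] [-0.035 -0.297 -0.954]
amp_rocker 0.74 [323. 260.] 2844 [490.5 308.7 118.2] rect [490.  306.8] [53.4 26.7] 82.6 zmax 128.2
orange [ 523.72248807 -133.60853672   45.2307796 ]
green [513.4841331  -16.33892119  53.3014655 ]
blue [496.56037171 136.64035455  53.14164858]
-20 106 125.4737506650805
-12 119 122.2917613408686
12 107 117.27525985525291
20 119 117.49652849329576
```

View pics/end.png

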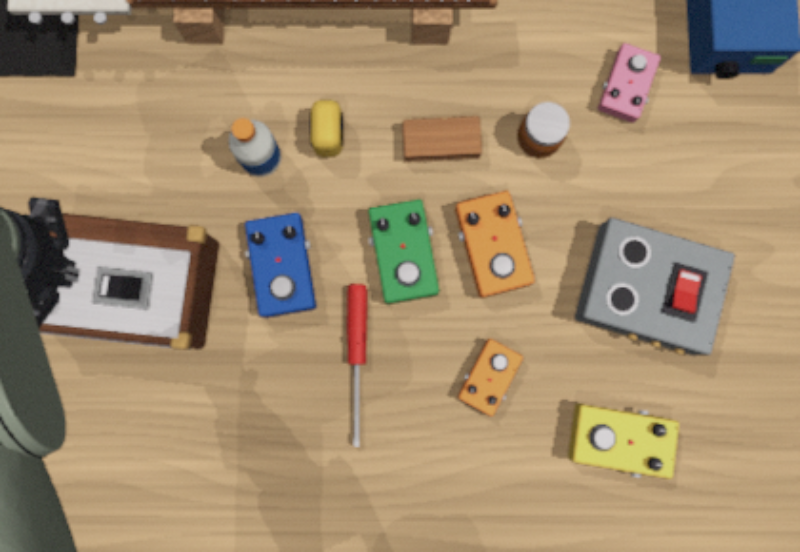

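The marked half of the amp rocker lies level at 117 mm, the orange switch is down at 45–46 mm, blue and green are still up at 53 mm, and nothing has moved.

```bash
python3 -c "
from plant import *
print(close_job())"
```

```text
the job is handed in; nothing more can be done
None
```

The power unit, orange pedal and amplifier were pressed fully on in that order and stayed on, the blue and green pedals are still off, nothing else moved, and the job was handed in at about 17 s.

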